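# Take the bore of the brass sleeve with a telescoping gauge and hang the gauge back

## Task

Measure the bore of the brass sleeve with the telescoping gauge: take the gauge from its fork rack, lower it with its plungers still in until its blue collar sits flat on the brass sleeve, press the green end of its rocker so that the plungers spring out to the wall, then press the red end to lock them. Lift the gauge out with the plungers still locked at that size, and slide it back into the fork past the sprung ball until it is fully home; do not put it into the dark steel sleeve, and do not shift the other things on the bench.

Things in the scene. Friction and masses are not known exactly. Their poses are not given: they have to be found in the camera images.
- gauge: Telescoping bore gauge, loose, 0.45 kg, 132 mm tall, upright. Origin: centre of its foot; z up; x along plungers and rocker. Black square handle 30 x 30 mm at z 56 to 112 mm; grip its two y faces near z = 98 mm, fingers either side of the rocker on top. At the start it hangs by its collar in the fork, fully home, its x axis across the slot (along the rack's y), within 0.07 rad.
- rocker (a joint): Rocker on top of the gauge, a white bar 76 mm long and 18 mm wide along the gauge's x, pivoting 124 mm above the foot about the gauge's y. 0 rad: red (+x) end fully down, plungers locked. 0.4 rad: green (-x) end fully down, plungers free. It stays where it is left. Pressing an end down takes about 3 to 8 N; the end stops are rigid.
- red_pad (a point): Top centre of the red pad (24 x 18 mm) on the rocker, 26 mm from its pivot toward the gauge's +x. Pressed down it locks. It stands about 126 mm above the foot when down and 136 mm when up.
- green_pad (a point): Top centre of the green pad (24 x 18 mm) on the rocker, 26 mm from its pivot toward the gauge's -x. Pressed down it frees the plungers. It stands about 126 mm above the foot when down and 136 mm when up.
- gauge_seat (a point): Centre of the underside of the gauge's blue collar (60 mm across, 6 mm thick), on its axis, 50 mm above the foot. Below it: aluminium neck 28 mm across (22 mm long), then the steel head 39 mm across (28 mm long), its bottom edge chamfered 3.5 mm.
- tip_a (a point): Outer end of the brass-tipped plunger on the gauge's +x side, 14 mm above the foot. The plungers start nearly in (38 to 41 mm over the tips) and locked; when unlocked a spring of 2 to 3.5 N drives each out, to at most 60 mm over the tips. Locked plungers stay where they are.
- tip_b (a point): Outer end of the plunger on the gauge's -x side, 14 mm above the foot.
- brass_sleeve_mouth (a point): Centre of the mouth of the brass sleeve, 77 mm above the bench, at the level of its flat top face. The sleeve is 72 mm across with a straight vertical bore 44 mm across and 65 mm deep, and is bolted on a fixed grey plate 100 x 100 x 12 mm.
- steel_sleeve_mouth (a point): The same point of the other sleeve, dark steel, of the same outside size but with a bore 52 mm across; not to be used. The two sleeves may stand in either place.
- rack_home (a point): Where the centre of the underside of the gauge's collar belongs when the gauge is fully home in the fork rack: on the slot's centreline, on the fork's top face, 75 mm above the bench. Its frame is the rack's: the slot is open toward -x (roughly to the robot), x points inward along it to the closed end.
- rack: Fixed fork rack; origin on the bench below the home point. Two prongs 14 mm thick leave a slot 31 mm wide; the neck slides in sideways, the collar rides on top. The straight slot begins 30 mm in front of home, yellow flared lips reach 50 mm in front. With the neck's axis 90 mm in front of home the gauge is clear and can be raised or lowered. Nothing stands above the fork's top; base plate 10 mm thick.
- ball (a joint): Sprung steel ball, 14 mm across, standing 5 mm out of the +y prong into the slot 12 mm in front of home, level with the middle of the prong. 0 m: out. The neck pushes it back about 3.5 mm as it passes either way, which takes some 2 to 8 N along the slot; then it springs out and holds the neck home.
- loupe: Bystander: magenta eye loupe, a waisted cylinder 44 mm across and 56 mm tall, standing; loose, leave where it is. Origin at its underside.
- jar: Bystander: closed glass jar with black cap, 64 mm across, 75 mm tall; loose, leave where it is. Origin at its underside.
- screwdriver: Bystander: screwdriver lying flat; loose, leave where it is. Origin at its underside.
- wrench: Bystander: wrench lying flat; loose, leave where it is. Origin at its underside.
- brush: Bystander: brush lying flat; loose, leave where it is. Origin at its underside.
- stone: Bystander: yellow dressing stone 150 x 50 x 25 mm lying flat; loose, leave where it is. Origin at its underside.
- spare_disc: Bystander: spare aluminium grinding disc, 150 mm across and 12 mm thick, lying flat; loose, leave where it is. Origin at its underside.
Not all that is in view belongs to the job. There is more than one size of the part that bears brass_sleeve_mouth; the job needs the smaller.

How it is judged (in metres and radians):
On the way, in this order (a step that is already met when the one before it is completed fails the run):
1. the gauge sits upright with its collar on the brass sleeve, its plungers still in and locked (distance between gauge_seat and brass_sleeve_mouth below 0.005 m and angle between gauge's own z axis and vertical below 0.08 rad and distance between tip_a and tip_b below 0.042 m and value of joint rocker below 0.08 rad), for 0.2 s.
2. with the gauge seated there, the rocker is pressed to free and the plungers have sprung out to the bore's wall (distance between gauge_seat and brass_sleeve_mouth below 0.005 m and angle between gauge's own z axis and vertical below 0.08 rad and value of joint rocker above 0.3 rad and distance between tip_a and tip_b between 0.0425 and 0.0462 m), for 0.2 s.
3. with the gauge still seated, the rocker is pressed back to locked (distance between gauge_seat and brass_sleeve_mouth below 0.005 m and angle between gauge's own z axis and vertical below 0.08 rad and value of joint rocker below 0.08 rad and distance between tip_a and tip_b between 0.0425 and 0.0462 m), for 0.2 s.
4. the gauge is lifted out, its foot above the brass sleeve, still locked at the bore's size (z of gauge in the frame of brass_sleeve_mouth above 0.004 m and value of joint rocker below 0.08 rad and distance between tip_a and tip_b between 0.0425 and 0.0462 m), for 0.1 s.
At the end, for the whole second after the job is handed in: The gauge hangs upright (within 0.08 rad) and at rest in the rack's fork, released, the centre of its collar's underside within 6 mm of the home point, the ball sprung out (under 2.5 mm), the rocker locked (under 0.08 rad) and the plunger tips 42.5 to 46.2 mm apart, the brass sleeve's bore (distance between gauge_seat and rack_home below 0.006 m and angle between gauge's own z axis and vertical below 0.08 rad and value of joint ball below 0.0025 m and value of joint rocker below 0.08 rad and distance between tip_a and tip_b between 0.0425 and 0.0462 m and linear speed of gauge below 0.02 m/s and contact force between gauge and the fingers below 0.05 N); the robot touches nothing.
It fails at once if another loose thing on the bench is shifted by more than 30 mm (distance of any of loupe, jar, screwdriver, wrench, brush, stone, spare_disc from where it was at the start of the episode above 0.03 m).
It fails at once if the gauge is put into the dark steel sleeve (horizontal distance between gauge and steel_sleeve_mouth below 0.03 m and z of gauge in the frame of steel_sleeve_mouth below -0.005 m).
It also fails if it takes over 69 s, if anything falls off the work surface, if the arm or the gripper's body presses on something with over 40 N, if the wrist force passes 120 N, or if a joint passes its speed limit or range.

## Robot

A 6-joint arm with a two-finger parallel gripper is mounted at the origin on the work surface. World frame = base frame: x ahead of the robot, y to its left, z up, the work surface at z = 0. Lengths are in m, angles in degrees, forces in N, time in s.
With the tool pointing down it reaches from about 0.35 to 0.875 m from the base axis. Payload 4.2 kg.
Tool frame: the origin (TCP) lies on the centre line of the jaws, within the pads' length; the fingertips stand 19 mm ahead of it and the grasp point (between the pads) is the TCP; x points along the fingers, y is the direction in which the jaws open and shut, and the axes are right-handed (so a half turn about x gives the same grasp; the last joint's range is limited). The gripper opens to 87 mm and grips with 3 to 60 N. Pads are 19 mm wide; open, the fingers measure 117 mm over their backs; the gripper's body (75 mm by 190 mm) begins 51 mm behind the grasp point.
Start: joints at [-55.141, 22.042, 0.453, 0, -68.411, -14.817], TCP at [0.214, -0.587, 0.242] pointing down, gripper open.
Joint ranges: [-179.83, 179.83], [-69.29, 118.12], [-61.27, 80.66], [-181.25, 117.63], [-171.15, -9.14], [-177.46, 177.46]. Speed limits (degrees/s): [159.86, 159.86, 180, 180, 180, 180].

## Interface

Orientations are given as a 3x3 rotation matrix whose columns are the frame's x, y, z axes.
In Python, from station import * gives the robot as it stands.
- The arm moves only by the shell command python3 -m creep 'ROWS'. ROWS is JSON, a list of rows, each a list of 5 numbers: the opening, from 0 (shut) to 1 (fully open), then the shift along the world's x, y, z in mm, then the turn about the world's z in rad. In form: [[jaw, x, y, z, turn], ...]. A call has exactly 8 rows; each row is the pose to reach, as a shift and turn from the pose measured when the call began; what a row does not reach only later rows make up. A row lasts 1/10 s, in which the tool goes at most 50 mm and 8.59 degrees, less where a joint would pass 70% of its speed; a pose out of reach is approached as far as the arm can. A call with a gripper value outside its range is refused whole. The fingers move at their own pace and stop on an object; the grip force is fixed at half the most. Time passes only in rows, so rows that repeat a pose let the fingers close, or fill a call up. It gives the time, the measured TCP pose, the force and the opening at its end, in the units of the state.
- sense(): the state, without advancing time (a new reading comes with each control period).
- capture(name): name is "scene" or "side" or "wrist"; returns a dict with "image" (420x560x3 uint8, blue, green, red), "z_map" (420x560 float32, m along the optical axis (not along the pixel's ray), 0 where there is no reading), "mtx" (3x3 intrinsics, pixels), "k1" (the pictures are not rectified: a ray, as slopes to the right and down, at radius r is drawn at 1 + k1 r^2 times it, then the intrinsics apply), "eye" and "attitude" of the camera in the world. Camera axes: x right, y up, looking along -z (the intrinsics and any distortion apply to the point x, -y, -z); pixel columns grow to the right and rows downward; lengths in m; the calibration is good to about 2 mm. A picture is of the moment at which its call begins.
- finish_job(): hands the job in, once; it reports no verdict.
Trained networks look in a picture, given as the dict that the camera call returned (one of the last four; its "shot" number tells which), for a name from the list of things; names that differ only in an ending like _2 or _b are one class to them, and where a whole thing is asked for, a point or a joint stands for the part that bears it (a point fixed in the world has none). Each returns a list of dicts, best first, with "confidence" (0 to 1); they miss things now and then, are a little off and sometimes report something else, mostly with a low value. They report only what shows in the picture. A call takes as long as a camera call. They do not tell look-alikes from the thing itself.
- look_for(picture, thing): "box" ([left, top, right, bottom] in pixels, round what is visible of it).
- mark_of(picture, thing): "centre" ([column, row] in pixels: a listed point, or the origin of a listed thing).
The state is a dict: "time_s": time; "joints": joint angles; "joint_velocities": joint speeds; "effort": joint torques, N m; "tcp_pos": TCP position; "ee_rot": TCP orientation; "wrist_force": force on the tool from outside, world axes, zero at the start; "moment": the same for the moment, N m; "gripper_width": opening from 0.0 (shut) to 1.0 (fully open).
Only numpy, scipy, OpenCV 4.12 (cv2) and the standard library are available. Lean on these libraries where they do the work, as an engineer would, in place of code of your own. Each camera call takes 0.05 s, during which the arm holds its last target.

## Working session

There is one attempt and no reset: what is moved stays moved. The work goes in short steps, Python scripts to look and compute and a shell command to move; the robot and the scene stay as the last step left them, time stands still between calls to the robot, and variables do not carry over. Pictures are saved under pics/ and viewed, and the job is handed in when it is done.

```bash
ls -la; mkdir -p pics; cat > h.py <<'E'
from station import *
import numpy as np, cv2
def ray(p,uv):
    m=np.array(p["mtx"]);d=np.array([(uv[0]-m[0,2])/m[0,0],(uv[1]-m[1,2])/m[1,1]])
    s=d.copy()
    for _ in range(20): s=d/(1+p["k1"]*(s@s))
    v=np.array(p["attitude"])@np.array([s[0],-s[1],-1.0]); return np.array(p["eye"]),v
def at_z(p,uv,z):
    e,v=ray(p,uv); return e+v*(z-e[2])/v[2]
def at_depth(p,uv,r=2):
    c,w=int(round(uv[0])),int(round(uv[1])); a=p["z_map"][max(0,w-r):w+r+1,max(0,c-r):c+r+1]; a=a[a>0]
    e,v=ray(p,uv); return e+v*np.median(a) if a.size else None
def proj(p,X):
    c=np.array(p["attitude"]).T@(np.array(X)-np.array(p["eye"])); s=np.array([c[0]/-c[2],-c[1]/-c[2]])
    s=s*(1+p["k1"]*(s@s)); m=np.array(p["mtx"]); return s[0]*m[0,0]+m[0,2],s[1]*m[1,1]+m[1,2]
def tri(a,ua,b,ub):
    e1,v1=ray(a,ua);e2,v2=ray(b,ub)
    A=np.stack([v1,-v2],1);t=np.linalg.lstsq(A,e2-e1,rcond=None)[0]
    x,y=e1+v1*t[0],e2+v2*t[1]; return (x+y)/2,np.linalg.norm(x-y)
E
python3 - <<'E'
from h import *
np.set_printoptions(precision=4,suppress=True)
s=sense();print(s)
P={}
for n in ["scene","side","wrist"]:
    p=P[n]=capture(n);cv2.imwrite(f"pics/{n}0.png",p["image"])
    print(n,p["eye"],p["mtx"],p["k1"],p["shot"]);print(p["attitude"])
    for t in ["gauge","rack_home","brass_sleeve_mouth","steel_sleeve_mouth","red_pad","green_pad","gauge_seat","loupe","jar","rack"]:
        r=mark_of(p,t)
        for q in r[:3]: print(' ',t,q["centre"],round(q["confidence"],2),at_depth(p,q["centre"]))
E
```

```text
total 12
drwxr-xr-x  3 agent agent 4096 Dec  7 01:52 .
drwxr-xr-x 23 root  root  4096 Dec  7 01:52 ..
drwxr-xr-x  2 agent agent 4096 Dec  7 01:52 pics
{'time_s': 0.0, 'joints': array([-55.1407,  22.0923,   0.3796,  -0.0284, -68.4115, -14.8166]), 'joint_velocities': array([-0.0377, -0.0269,  0.0048, -0.0262,  0.0167,  0.0148]), 'effort': array([  0.0011, -39.0665,  18.7409,   4.2197,   0.0112,  -0.0002]), 'tcp_pos': array([ 0.214 , -0.5866,  0.2404]), 'ee_rot': array([[-0.0009, -0.3425,  0.9395],
       [ 0.002 ,  0.9395,  0.3425],
       [-1.    ,  0.0022, -0.0001]]), 'wrist_force': array([0.4661, 0.2376, 0.1336]), 'moment': array([ 0.0028, -0.0381,  0.0093]), 'gripper_width': 0.9965148086713558}
scene [ 0.9949 -0.3371  0.9517] [[382.8221   0.     274.9494]
 [  0.     382.8221 207.9558]
 [  0.       0.       1.    ]] -0.005483124870653293 1
[[ 0.5887 -0.6785  0.4394]
 [ 0.8083  0.4873 -0.3305]
 [ 0.0102  0.5497  0.8353]]
  gauge [227.5, 267.4] 0.79 [ 0.6101 -0.1909  0.0802]
  gauge [212.6, 238.8] 0.53 [ 0.5579 -0.1919  0.1504]
  rack_home [224.7, 262.4] 0.66 [ 0.6045 -0.1929  0.1016]
[... 1364 characters left out ...]
58.7] 0.71 [ 0.5605 -0.1942  0.1509]
  red_pad [334.2, 219.4] 0.66 [0.7545 0.0665 0.0071]
  red_pad [316.6, 286.5] 0.4 [ 0.5628 -0.232   0.0717]
  green_pad [328.9, 251.5] 0.44 [ 0.6127 -0.1898  0.1569]
  green_pad [259.8, 182.3] 0.24 [0.5508 0.3016 0.053 ]
  gauge_seat [317.9, 273.4] 0.59 [ 0.5776 -0.2032  0.0906]
  loupe [346.6, 248.0] 0.51 [ 0.7315 -0.0827  0.0189]
  jar [336.7, 217.0] 0.79 [0.7622 0.0643 0.0183]
  jar [315.4, 289.4] 0.55 [ 0.5575 -0.2367  0.0665]
wrist [ 0.1495 -0.6121  0.3847] [[295.1999   0.     285.5651]
 [  0.     295.1999 206.4195]
 [  0.       0.       1.    ]] -0.026717649194509314 3
[[-0.3425 -0.9084 -0.2397]
 [ 0.9395 -0.3313 -0.0872]
 [-0.0002 -0.2551  0.9669]]
```

View pics/scene0.png

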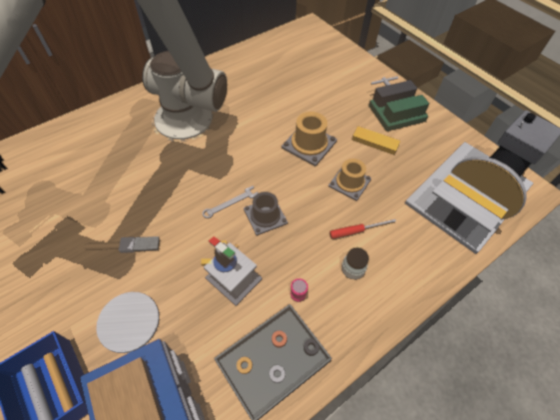

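View pics/side0.png

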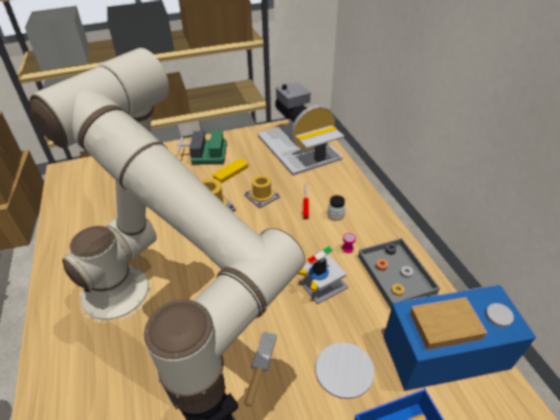

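View pics/wrist0.png

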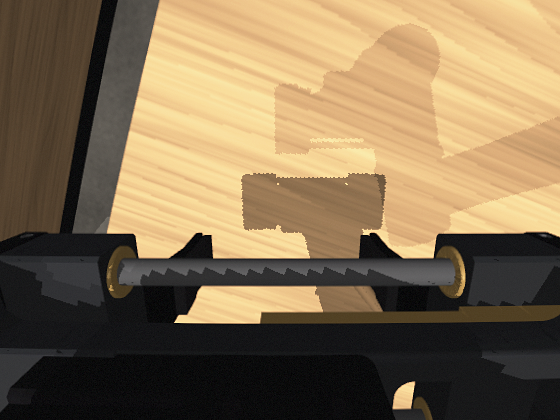

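```bash
python3 - <<'E'
from h import *
a=cv2.imread("pics/scene0.png");b=cv2.imread("pics/side0.png")
z=lambda im,x,y,w,h,k:cv2.resize(im[y:y+h,x:x+w],None,fx=k,fy=k,interpolation=cv2.INTER_CUBIC)
cv2.imwrite("pics/z1.png",np.hstack([z(a,190,220,80,90,5),z(b,285,235,80,90,5)]))
cv2.imwrite("pics/z2.png",z(a,230,95,160,140,5))
E
```

```text
(no output)
```

View pics/z1.png

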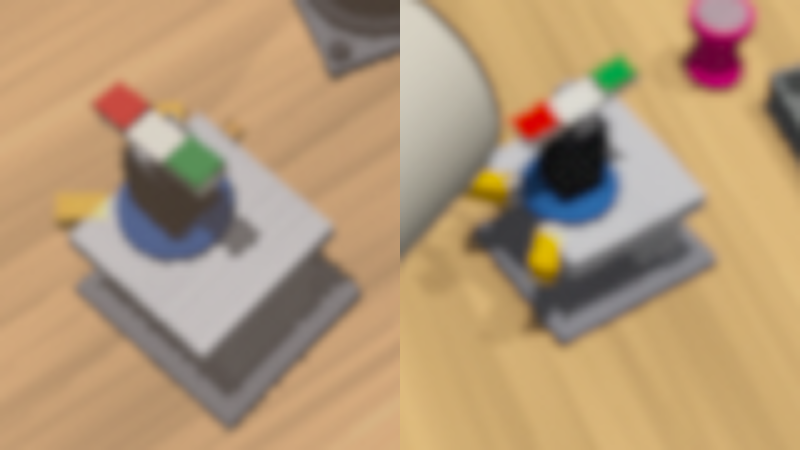

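View pics/z2.png

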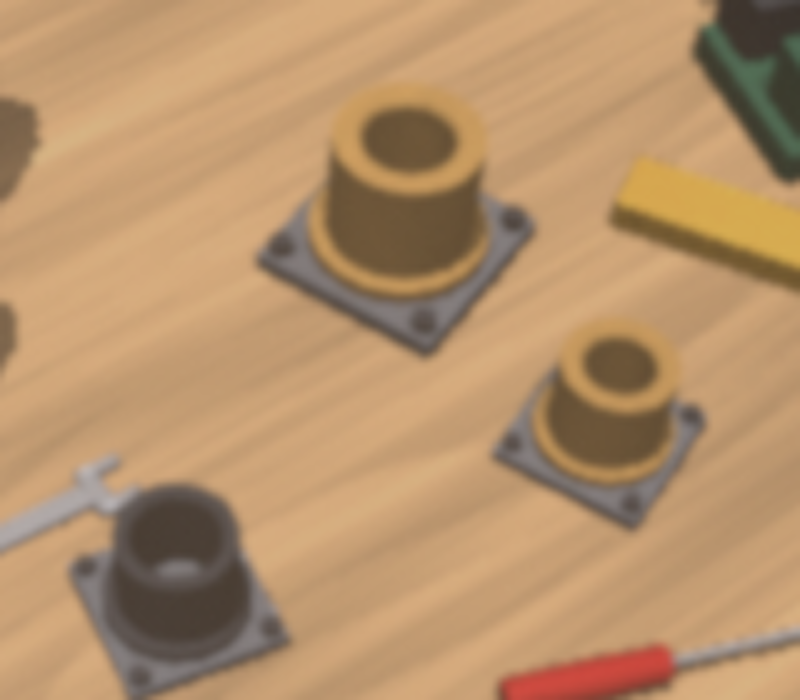

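```bash
cat > seg.py <<'E'
from h import *
def blobs(p,col,box=None,minA=8):
    hsv=cv2.cvtColor(p["image"],cv2.COLOR_BGR2HSV)
    R={"red":[((0,150,90),(6,255,255)),((174,150,90),(180,255,255))],"green":[((50,110,60),(75,255,255))],"blue":[((105,110,50),(125,255,255))],
       "yellow":[((22,170,120),(32,255,255))]}[col]
    m=sum(cv2.inRange(hsv,np.array(a),np.array(b)) for a,b in R)
    if box: k=np.zeros_like(m);k[box[1]:box[3],box[0]:box[2]]=1;m=m*k
    n,l,s,c=cv2.connectedComponentsWithStats(m)
    return [(c[i],s[i,4],s[i,:4]) for i in np.argsort(-s[1:,4])+1 if s[i,4]>=minA]
E
python3 - <<'E'
from seg import *
np.set_printoptions(precision=4,suppress=True)
a=capture("scene");b=capture("side")
B={}
for n,p,box in (("a",a,(190,220,270,310)),("b",b,(285,235,365,310))):
    for c in ["red","green","blue","yellow"]:
        B[n+c]=blobs(p,c,box);print(n,c,[(x[0],x[1]) for x in B[n+c][:4]])
for c in ["red","green"]: print(c,tri(a,B["a"+c][0][0],b,B["b"+c][0][0]))
for c,z in (("red",.151),("green",.161)): print(c,at_z(a,B["a"+c][0][0],z),at_z(b,B["b"+c][0][0],z))
for n in("a","b"):
  for y in B[n+"yellow"]: print("yel",at_z({"a":a,"b":b}[n],y[0],.075))
for p in(a,b):
  for y in mark_of(p,"brass_sleeve_mouth"): print(y, at_z(p,y["centre"],.077))
E
```

```text
a red [(array([213.8511, 240.5957]), np.int32(47))]
a green []
a blue []
a yellow []
b red [(array([311.6944, 259.2222]), np.int32(36))]
b green [(array([327.2333, 249.3   ]), np.int32(30))]
b blue [(array([318.1429, 274.0159]), np.int32(126))]
b yellow [(array([313.3415, 285.9756]), np.int32(41)), (array([302.3333, 272.    ]), np.int32(30))]
red (array([ 0.561 , -0.1911,  0.1453]), np.float64(9.63900118770318e-05))Traceback (most recent call last):
  File "<stdin>", line 8, in <module>
IndexError: list index out of range
```

```bash
python3 - <<'E'
from seg import *
np.set_printoptions(precision=4,suppress=True)
a=capture("scene");b=capture("side")
print(tri(a,(229.4,252),b,(327.2,249.3)))
for p,r,g in((a,(213.9,240.6),(229.4,252)),(b,(311.7,259.2),(327.2,249.3))):
  R,G=at_z(p,r,.151),at_z(p,g,.161);d=R-G;print(R,G,np.degrees(np.arctan2(d[1],d[0])),(R+G)/2)
print("lips",at_z(b,(313.3,286),.072),at_z(b,(302.3,272),.072))
for p in(a,b):
  for y in mark_of(p,"brass_sleeve_mouth"): print(y, at_z(p,y["centre"],.077))
print(at_z(a,(230+620/5,95+365/5),.077))
E
```

```text
(array([ 0.6126, -0.1789,  0.1546]), np.float64(0.00043477157454143974))
[ 0.5642 -0.1921  0.151 ] [ 0.6158 -0.1804  0.161 ] -167.2708262887764 [ 0.59   -0.1862  0.156 ]
[ 0.5591 -0.1957  0.151 ] [ 0.6098 -0.184   0.161 ] -166.98865248795786 [ 0.5844 -0.1899  0.156 ]
lips [ 0.5546 -0.2275  0.072 ] [ 0.5431 -0.1695  0.072 ]
{'centre': [306.7, 123.9], 'confidence': 0.97} [0.3336 0.2814 0.077 ]
{'centre': [354.1, 166.8], 'confidence': 0.67} [0.5535 0.2845 0.077 ]
{'centre': [123.7, 246.8], 'confidence': 0.36} [ 0.4054 -0.3748  0.077 ]
{'centre': [258.6, 184.8], 'confidence': 0.83} [0.535  0.2593 0.077 ]
[0.5567 0.2812 0.077 ]
```

```bash
python3 -m creep '[[1,10,30,40,0],[1,40,60,70,0],[1,70,90,80,-0.03],[1,105,120,80,-0.06],[1,140,150,80,-0.12],[1,175,180,80,-0.12],[1,210,210,80,-0.12],[1,245,240,80,-0.12]]'; python3 -m creep '[[1,30,30,0,0],[1,65,60,0,0],[1,95,90,0,0],[1,130,120,0,0],[1,160,150,0,0],[1,195,175,0,0],[1,195,175,0,0],[1,195,175,0,0]]'
python3 - <<'E'
from seg import *
np.set_printoptions(precision=4,suppress=True)
print(sense()["tcp_pos"])
p=capture("wrist");cv2.imwrite("pics/w1.png",p["image"])
for t in ["gauge","rack_home","red_pad","green_pad","gauge_seat","rack"]:
    for q in mark_of(p,t)[:2]: print(t,q,at_depth(p,q["centre"]))
E
```

```text
time_s: 2.75
tcp_pos: [0.4604, -0.3457, 0.3219]
ee_rot: [[0.001, -0.228, 0.974], [-0.0, 0.974, 0.228], [-1.0, -0.0, 0.0]]
wrist_force: [-0.9, -1.0, 0.3]
gripper_width: 1.001
time_s: 3.55
tcp_pos: [0.6558, -0.1699, 0.3209]
ee_rot: [[-0.001, -0.229, 0.973], [-0.0, 0.973, 0.229], [-1.0, -0.0, -0.001]]
wrist_force: [-0.1, -0.9, 0.7]
gripper_width: 0.999
[ 0.6558 -0.1699  0.3209]
gauge {'centre': [282.7, 127.2], 'confidence': 0.68} [ 0.5878 -0.1903  0.1519]
red_pad {'centre': [284.2, 102.1], 'confidence': 0.65} [ 0.5635 -0.1944  0.1507]
red_pad {'centre': [285.2, 153.3], 'confidence': 0.55} [ 0.6122 -0.1819  0.1608]
green_pad {'centre': [283.6, 153.5], 'confidence': 0.73} [ 0.6128 -0.1834  0.1609]
gauge_seat {'centre': [283.9, 130.8], 'confidence': 0.97} [ 0.591  -0.1882  0.1532]
```

View pics/w1.png

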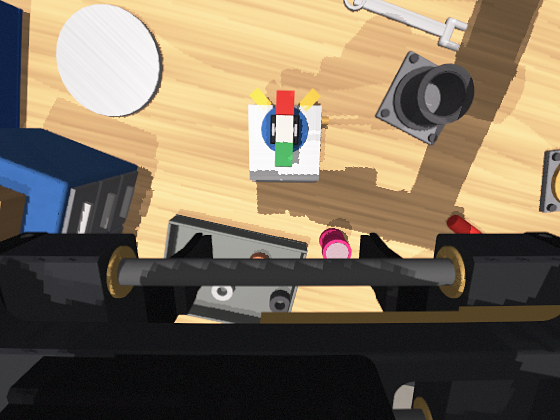

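```bash
cat >> h.py <<'E'
def cloud(p):
    h,w=p["z_map"].shape;m=np.array(p["mtx"]);V,U=np.mgrid[0:h,0:w]
    d=np.stack([(U-m[0,2])/m[0,0],(V-m[1,2])/m[1,1]],-1);s=d.copy()
    for _ in range(15): s=d/(1+p["k1"]*(s**2).sum(-1,keepdims=True))
    c=np.concatenate([s[...,:1],-s[...,1:],-np.ones((h,w,1))],-1)*p["z_map"][...,None]
    X=c@np.array(p["attitude"]).T+np.array(p["eye"]);X[p["z_map"]<=0]=np.nan;return X
E
python3 - <<'E'
from seg import *
np.set_printoptions(precision=4,suppress=True)
p=capture("wrist");X=cloud(p)
def sel(c,r,z0,z1):
    return (np.hypot(X[...,0]-c[0],X[...,1]-c[1])<r)&(X[...,2]>z0)&(X[...,2]<z1)
m=sel((.60,-.19),.09,.066,.079);P=X[m];print(len(P),np.median(P[:,2]))
r=cv2.minAreaRect((P[:,:2]*1000).astype(np.float32));print("racktop",r)
m2=(m*255).astype(np.uint8);cv2.imwrite("pics/m2.png",m2[60:220,200:360])
m=sel((.59,-.19),.06,.136,.170);P=X[m];r=cv2.minAreaRect((P[:,:2]*1000).astype(np.float32));print("rocker",len(P),np.median(P[:,2]),r,P[:,:2].mean(0))
m=sel((.59,-.19),.06,.078,.088);P=X[m];print("collar",len(P),np.median(P[:,2]),cv2.minEnclosingCircle((P[:,:2]*1000).astype(np.float32)))
# steel sleeve
m=sel((.48,.016),.08,.07,.085);P=X[m];print("steel",len(P),np.median(P[:,2]) if len(P) else 0,cv2.minEnclosingCircle((P[:,:2]*1000).astype(np.float32)) if len(P) else 0)
E
```

```text
3722 0.07492093842587735
racktop ((596.14599609375, -181.799072265625), (115.7466812133789, 102.11711120605469), 12.278186798095703)
rocker 1584 0.15228199027092204 ((588.8515014648438, -188.35354614257812), (76.12821960449219, 29.270984649658203), 12.493947982788086) [ 0.5886 -0.1886]
collar 653 0.08090540231665821 ((589.7620239257812, -188.33370971679688), 29.95573616027832)
steel 1536 0.07661300215967701 ((501.2886962890625, -3.077676296234131), 36.540470123291016)
```

View pics/m2.png

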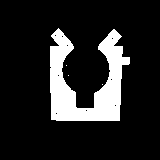

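```bash
python3 -m creep '[[1,-35,-9,-20,-0.014],[1,-67,-18,-50,-0.014],[1,-67,-18,-95,-0.014],[1,-67,-18,-135,-0.014],[1,-67,-18,-170,-0.014],[1,-67,-18,-198,-0.014],[1,-67,-18,-198,-0.014],[1,-67,-18,-198,-0.014]]'
python3 - <<'E'
from seg import *
s=sense();print(s["tcp_pos"],s["wrist_force"])
for n in ("scene","side","wrist"):
    cv2.imwrite(f"pics/{n}2.png",capture(n)["image"])
a=cv2.imread("pics/scene2.png");b=cv2.imread("pics/side2.png")
z=lambda im,x,y,w,h,k:cv2.resize(im[y:y+h,x:x+w],None,fx=k,fy=k,interpolation=cv2.INTER_CUBIC)
cv2.imwrite("pics/z3.png",np.hstack([z(a,160,180,130,150,3),z(b,255,190,130,150,3)]))
E
```

```text
time_s: 4.75
tcp_pos: [0.5882, -0.1898, 0.1252]
ee_rot: [[0.002, -0.213, 0.977], [-0.001, 0.977, 0.213], [-1.0, -0.002, 0.001]]
wrist_force: [-0.4, 0.2, 1.2]
gripper_width: 0.999
[ 0.58823515 -0.18981524  0.12523581] [-0.38669902  0.150911    1.2213323 ]
```

View pics/z3.png

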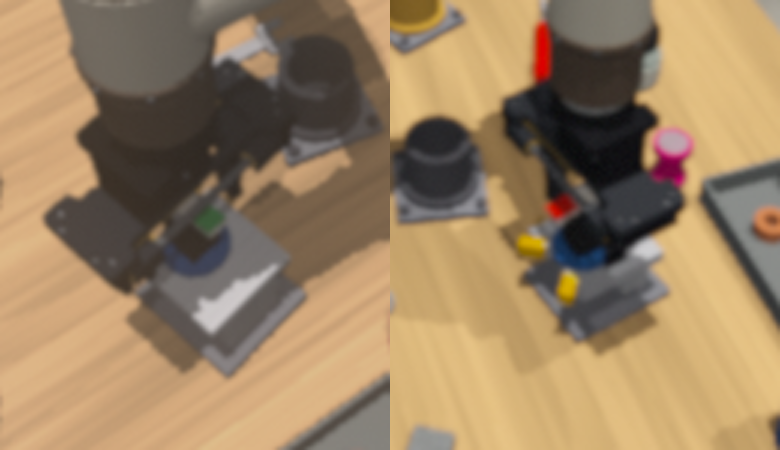

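View pics/wrist2.png

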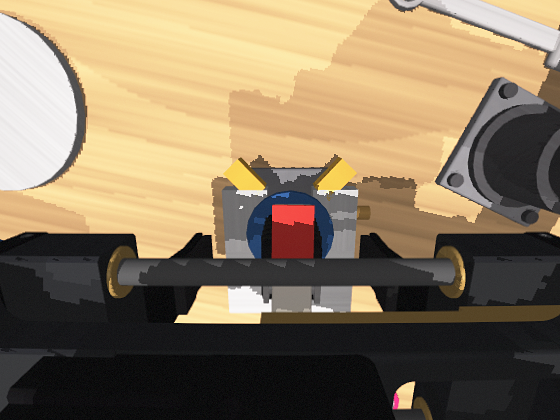

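The open jaws straddle the rocker: the red pad at (293,230) and collar at (290,235) are centred between the fingers at columns 200 and 370. The lips at (243,172) and (338,172) show that the slot opens toward the robot. Next I close the jaws.

```bash
python3 -m creep '[[1,1,1.5,-2,0],[0.8,1,1.5,-2,0],[0.5,1,1.5,-2,0],[0,1,1.5,-2,0],[0,1,1.5,-2,0],[0,1,1.5,-2,0],[0,1,1.5,-2,0],[0,1,1.5,-2,0]]'
```

```text
time_s: 5.7
tcp_pos: [0.5902, -0.1882, 0.1248]
ee_rot: [[0.006, -0.213, 0.977], [-0.001, 0.977, 0.213], [-1.0, -0.002, 0.005]]
wrist_force: [0.6, -0.6, -0.6]
gripper_width: 0.444
```

```bash
python3 -m creep '[[0,0,0,0,0],[0,0,0,0,0],[0,0,0,0,0],[0,0,0,0,0],[0,0,0,0,0],[0,0,0,0,0],[0,0,0,0,0],[0,0,0,0,0]]'
```

```text
time_s: 6.5
tcp_pos: [0.5899, -0.1877, 0.1248]
ee_rot: [[0.005, -0.213, 0.977], [-0.0, 0.977, 0.213], [-1.0, -0.001, 0.005]]
wrist_force: [-2.8, 4.5, 2.7]
gripper_width: 0.343
```

```bash
python3 -m creep '[[0,-6,-1.3,1,0],[0,-14,-3.1,1,0],[0,-24,-5.2,1,0],[0,-36,-7.8,1,0],[0,-50,-10.9,1,0],[0,-66,-14.4,1,0],[0,-84,-18.3,1,0],[0,-94,-20.5,1,0]]'
python3 - <<'E'
from seg import *
s=sense();print(s["tcp_pos"],s["wrist_force"],s["gripper_width"])
cv2.imwrite("pics/w4.png",capture("wrist")["image"]);cv2.imwrite("pics/s4.png",cv2.resize(capture("side")["image"][170:320,230:400],None,fx=4,fy=4))
E
```

```text
time_s: 7.3
tcp_pos: [0.4921, -0.2085, 0.1247]
ee_rot: [[-0.0, -0.212, 0.977], [0.0, 0.977, 0.212], [-1.0, 0.001, -0.0]]
wrist_force: [1.1, 0.2, -5.9]
gripper_width: 0.341
[ 0.49208064 -0.20851998  0.12470044] [ 1.11453744  0.18682187 -5.86655222] 0.341026916648486
```

View pics/s4.png

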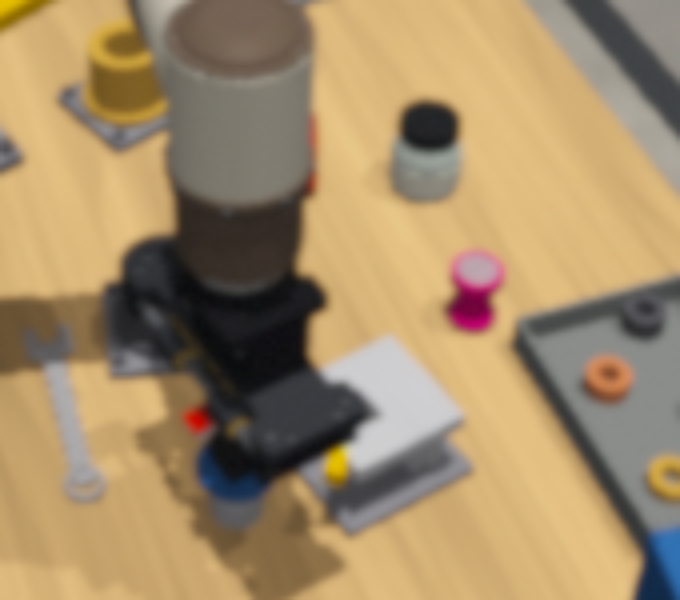

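View pics/w4.png

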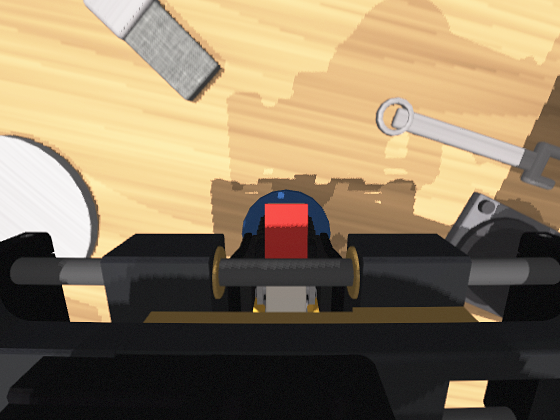

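```bash
python3 -m creep '[[0,0,0,45,0],[0,0,0,90,0],[0,5,20,130,0],[0,10,55,160,0],[0,20,100,175,0],[0,35,148,175,0],[0,50,196,175,0],[0,65,244,175,0]]'; python3 -m creep '[[0,15,48,0,0],[0,30,96,0,0],[0,45,144,0,0],[0,65,190,0,0],[0,85,235,0,0],[0,98,265,0,0],[0,98,265,0,0],[0,98,265,0,0]]'
python3 - <<'E'
from seg import *
np.set_printoptions(precision=4,suppress=True)
s=sense();print(s["tcp_pos"],s["wrist_force"],s["gripper_width"])
p=capture("wrist");cv2.imwrite("pics/w5.png",p["image"]);X=cloud(p)
for q in mark_of(p,"brass_sleeve_mouth"): print(q,at_z(p,q["centre"],.077),at_depth(p,q["centre"]))
m=(np.hypot(X[...,0]-.555,X[...,1]-.28)<.08)&(X[...,2]>.068)&(X[...,2]<.086);P=X[m]
if len(P): print(len(P),np.median(P[:,2]),cv2.minEnclosingCircle((P[:,:2]*1000).astype(np.float32)))
E
```

```text
time_s: 8.2
tcp_pos: [0.5583, 0.0367, 0.3003]
ee_rot: [[0.002, -0.212, 0.977], [0.0, 0.977, 0.212], [-1.0, 0.0, 0.002]]
wrist_force: [1.3, -1.0, -4.7]
gripper_width: 0.343
time_s: 9.0
tcp_pos: [0.6562, 0.3028, 0.2979]
ee_rot: [[-0.001, -0.213, 0.977], [-0.002, 0.977, 0.213], [-1.0, -0.001, -0.001]]
wrist_force: [-1.0, 0.0, -5.1]
gripper_width: 0.342
[0.6562 0.3028 0.2979] [-0.9854  0.0429 -5.1277] 0.34237016793989833
{'centre': [288.5, 98.4], 'confidence': 0.72} [0.5544 0.2824 0.077 ] [0.5482 0.2816 0.0116]
{'centre': [216.2, 188.9], 'confidence': 0.47} [0.6789 0.2167 0.077 ] [0.6978 0.2019 0.0002]
2003 0.07684145740783688 ((554.40478515625, 281.3187561035156), 36.037166595458984)
```

View pics/w5.png

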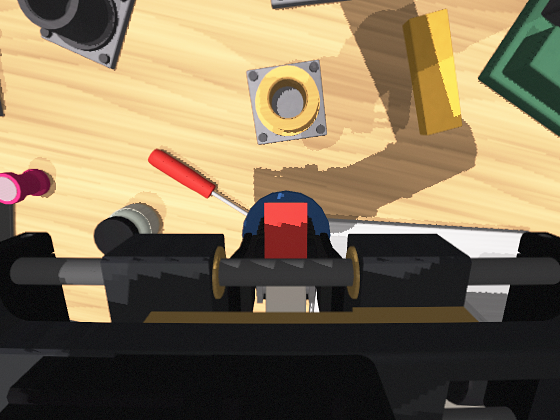

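```bash
python3 -m creep '[[0,-35,-7,0,0],[0,-70,-14,0,0],[0,-101,-20.7,-15,0],[0,-101,-20.7,-45,0],[0,-101,-20.7,-75,0],[0,-101,-20.7,-102,0],[0,-101,-20.7,-102,0],[0,-101,-20.7,-102,0]]'
python3 - <<'E'
from seg import *
np.set_printoptions(precision=4,suppress=True)
s=sense();print(s["tcp_pos"],s["wrist_force"],s["gripper_width"])
a=capture("scene");b=capture("side")
z=lambda im,x,y,w,h,k:cv2.resize(im[y:y+h,x:x+w],None,fx=k,fy=k,interpolation=cv2.INTER_CUBIC)
cv2.imwrite("pics/z6.png",np.hstack([z(a["image"],300,110,100,110,4),z(b["image"],200,110,100,110,4)]))
p=capture("wrist");cv2.imwrite("pics/w6.png",p["image"])
E
```

```text
time_s: 9.9
tcp_pos: [0.5557, 0.2796, 0.1992]
ee_rot: [[0.003, -0.211, 0.977], [-0.001, 0.977, 0.211], [-1.0, -0.001, 0.003]]
wrist_force: [0.8, -0.4, -5.3]
gripper_width: 0.345
[0.5557 0.2796 0.1992] [ 0.827  -0.436  -5.2894] 0.34457905770620617
```

View pics/z6.png

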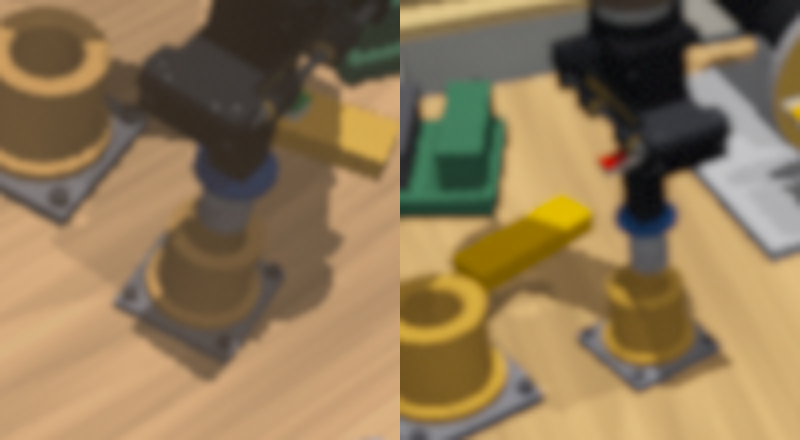

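View pics/w6.png

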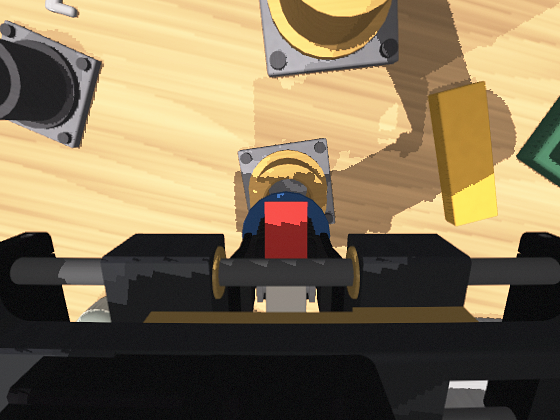

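```bash
python3 -m creep '[[0,-0.5,2,0,0],[0,-0.5,2,-6,0],[0,-0.5,2,-12,0],[0,-0.5,2,-18,0],[0,-0.5,2,-24,0],[0,-0.5,2,-30,0],[0,-0.5,2,-34,0],[0,-0.5,2,-34,0]]'
```

```text
time_s: 10.85
tcp_pos: [0.557, 0.283, 0.1725]
ee_rot: [[0.01, -0.214, 0.977], [0.003, 0.977, 0.214], [-1.0, 0.0, 0.011]]
wrist_force: [-7.2, -2.7, 17.5]
gripper_width: 0.339
```

```bash
python3 -m creep '[[0,0,0,5,0],[0,0,0,10,0],[0,0,0,12,0],[0,-2,-1,12,0],[0,-2,-1,12,0],[0,-2,-1,12,0],[0,-2,-1,12,0],[0,-2,-1,12,0]]'
python3 - <<'E'
from seg import *
np.set_printoptions(precision=4,suppress=True)
s=sense();print(s["tcp_pos"],s["ee_rot"][:,0],s["wrist_force"],s["gripper_width"])
T=s["tcp_pos"]
a=capture("scene");b=capture("side");p=capture("wrist")
z=lambda im,x,y,w,h,k:cv2.resize(im[y:y+h,x:x+w],None,fx=k,fy=k,interpolation=cv2.INTER_CUBIC)
cv2.imwrite("pics/z7.png",np.hstack([z(a["image"],325,130,60,70,6),z(b["image"],240,150,60,70,6)]))
for n,q in(("a",a),("b",b),("w",p)):
  X=cloud(q)
  m=(np.hypot(X[...,0]-.555,X[...,1]-.281)<.06)
  for nm,z0,z1 in(("top",.073,.081),("collar",T[2]-.0998+.052,T[2]-.0998+.060)):
    P=X[m&(X[...,2]>z0)&(X[...,2]<z1)]
    if len(P)>10: print(n,nm,len(P),np.median(P[:,2]),cv2.minEnclosingCircle((P[:,:2]*1000).astype(np.float32)))
E
```

```text
time_s: 11.65
tcp_pos: [0.555, 0.282, 0.1842]
ee_rot: [[0.01, -0.214, 0.977], [0.002, 0.977, 0.214], [-1.0, -0.0, 0.01]]
wrist_force: [-0.1, -0.4, -6.0]
gripper_width: 0.341
[0.555  0.282  0.1842] [ 0.0101  0.0022 -0.9999] [-0.0622 -0.4135 -6.0104] 0.34124579858535614
a top 178 0.07648446899350675 ((553.7108154296875, 281.16607666015625), 37.37387466430664)
a collar 146 0.14000240139114328 ((555.3729858398438, 280.3846740722656), 29.84226417541504)
b top 95 0.0768956007083571 ((550.6790161132812, 278.0724792480469), 37.41130828857422)
b collar 77 0.14044576805108278 ((552.6813354492188, 276.52947998046875), 30.510149002075195)
w top 1571 0.07694925347435219 ((553.7311401367188, 281.06683349609375), 35.80717468261719)
w collar 1435 0.14014254527934406 ((554.7595825195312, 280.4784240722656), 29.655149459838867)
```

View pics/z7.png

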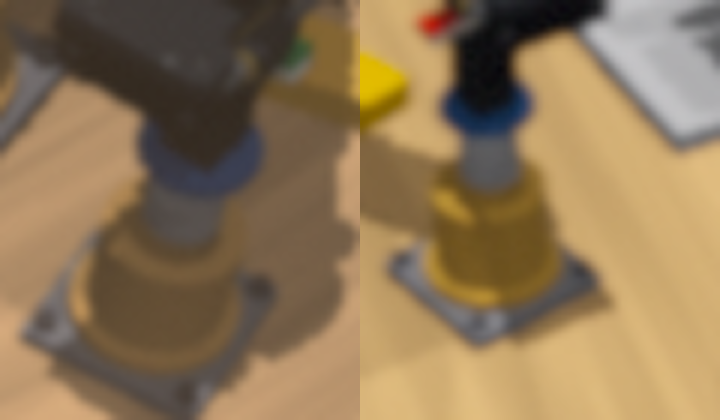

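```bash
python3 - <<'E'
from seg import *
np.set_printoptions(precision=4,suppress=True)
T=sense()["tcp_pos"];p=capture("wrist");X=cloud(p)
def fit(m):
  P=X[m]; 
  for _ in range(3):
    A=np.c_[P[:,:2]-P[:,:2].mean(0),np.ones(len(P))];c=np.linalg.lstsq(A,P[:,2],rcond=None)[0];r=np.abs(A@c-P[:,2]);P=P[r<.0015]
  return len(P),c
m=(np.hypot(X[...,0]-.555,X[...,1]-.281)<.05)
print("collar",fit(m&(X[...,2]>.136)&(X[...,2]<.146)))
print("sleeve",fit(m&(X[...,2]>.074)&(X[...,2]<.080)))
hsv=cv2.cvtColor(p["image"],cv2.COLOR_BGR2HSV);r=(hsv[...,1]>150)&((hsv[...,0]<5)|(hsv[...,0]>175))
n=m&r&(X[...,2]>.19);print("red",fit(n),X[n].mean(0))
E
```

```text
collar (1385, array([0.0193, 0.0036, 0.1402]))
sleeve (1485, array([ 0.0026, -0.001 ,  0.0769]))
red (2220, array([0.2079, 0.0382, 0.2098])) [0.5278 0.2749 0.2098]
```

```bash
python3 -m creep '[[0,-2,0.5,0,0],[0,-2,0.5,0,0],[0,-2,0.5,-4,0],[0,-2,0.5,-8,0],[0,-2,0.5,-11,0],[0,-2,0.5,-14,0],[0,-2,0.5,-17,0],[0,-2,0.5,-20,0]]'
```

```text
time_s: 12.65
tcp_pos: [0.5531, 0.2825, 0.1641]
ee_rot: [[0.01, -0.214, 0.977], [0.002, 0.977, 0.214], [-1.0, 0.0, 0.011]]
wrist_force: [0.5, -0.5, -6.1]
gripper_width: 0.338
```

```bash
python3 -m creep '[[0,0,0,-6,0],[0,0,0,-12,0],[0,0,0,-18,0],[0,0,0,-24,0],[0,0,0,-29,0],[0,0,0,-33,0],[0,0,0,-35,0],[0,0,0,-36,0]]'
```

```text
time_s: 13.45
tcp_pos: [0.5531, 0.2825, 0.128]
ee_rot: [[0.01, -0.214, 0.977], [0.002, 0.977, 0.214], [-1.0, 0.0, 0.011]]
wrist_force: [-0.6, 0.9, -5.4]
gripper_width: 0.339
```

```bash
python3 -m creep '[[0,0,0,-1,0],[0,0,0,-2,0],[0,0,0,-2,0],[0.7,0,0,-2,0],[0.7,0,0,-2,0],[0.7,0,0,-2,0],[0.7,0,0,-2,0],[0.7,0,0,-2,0]]'
python3 - <<'E'
from seg import *
np.set_printoptions(precision=4,suppress=True)
print(sense()["wrist_force"],sense()["gripper_width"])
p=capture("wrist");X=cloud(p);cv2.imwrite("pics/w8.png",p["image"])
def fit(m):
  P=X[m]; 
  for _ in range(3):
    A=np.c_[P[:,:2]-P[:,:2].mean(0),np.ones(len(P))];c=np.linalg.lstsq(A,P[:,2],rcond=None)[0];r=np.abs(A@c-P[:,2]);P=P[r<.0015]
  return len(P),c
m=(np.hypot(X[...,0]-.555,X[...,1]-.281)<.05)
n=m&(X[...,2]>.076)&(X[...,2]<.092);print("collar",fit(n),cv2.minEnclosingCircle((X[n][:,:2]*1000).astype(np.float32)))
E
```

```text
time_s: 14.25
tcp_pos: [0.5532, 0.2826, 0.1261]
ee_rot: [[0.011, -0.214, 0.977], [0.003, 0.977, 0.214], [-1.0, 0.0, 0.011]]
wrist_force: [0.5, -0.4, 0.9]
gripper_width: 0.669
[ 0.464  -0.3878  0.9311] 0.6690706985194542
collar (227, array([0.0655, 0.0143, 0.0812])) ((554.2140502929688, 281.09039306640625), 35.97251510620117)
```

View pics/w8.png

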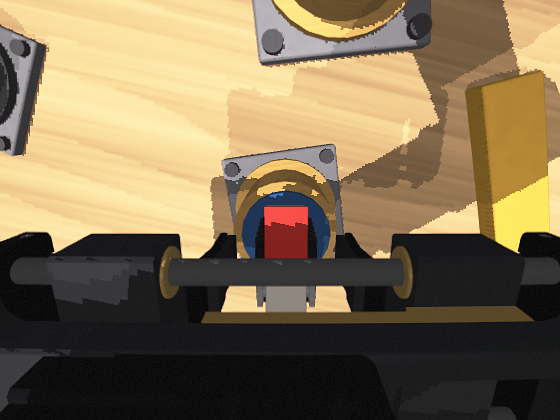

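```bash
python3 -m creep '[[0.7,0,0,15,0],[0.7,0,0,45,0],[0.6,0,0,76,0],[0,12,2.6,76,0],[0,24,5.2,76,0],[0,28,6,76,0],[0,28,6,76,0],[0,28,6,76,0]]'
python3 - <<'E'
from seg import *
np.set_printoptions(precision=4,suppress=True)
print(sense()["tcp_pos"],sense()["gripper_width"])
p=capture("wrist");X=cloud(p);cv2.imwrite("pics/w9.png",p["image"])
hsv=cv2.cvtColor(p["image"],cv2.COLOR_BGR2HSV);r=(hsv[...,1]>150)&((hsv[...,0]<5)|(hsv[...,0]>175))
m=(np.hypot(X[...,0]-.553,X[...,1]-.281)<.06)
n=m&r&(X[...,2]>.13);print("red",n.sum(),X[n].mean(0))
n=m&(X[...,2]>.076)&(X[...,2]<.09)
P=X[n];A=np.c_[P[:,:2]-P[:,:2].mean(0),np.ones(len(P))];print(len(P),np.linalg.lstsq(A,P[:,2],rcond=None)[0])
n=m&(X[...,2]>.08)&(X[...,2]<.09);print(cv2.minEnclosingCircle((X[n][:,:2]*1000).astype(np.float32)),np.median(X[n][:,2]))
a=capture("scene");b=capture("side")
z=lambda im,x,y,w,h,k:cv2.resize(im[y:y+h,x:x+w],None,fx=k,fy=k,interpolation=cv2.INTER_CUBIC)
cv2.imwrite("pics/z9.png",np.hstack([z(a["image"],310,110,80,90,5),z(b["image"],220,130,80,90,5)]))
E
```

```text
time_s: 15.1
tcp_pos: [0.5807, 0.2883, 0.2015]
ee_rot: [[0.01, -0.214, 0.977], [0.002, 0.977, 0.214], [-1.0, -0.0, 0.01]]
wrist_force: [0.0, -0.2, -0.2]
gripper_width: 0.239
[0.5807 0.2883 0.2015] 0.23890879889604832
red 1073 [0.5278 0.2758 0.153 ]
1888 [-0.0013  0.0021  0.0803]
((553.94677734375, 281.2984924316406), 29.902992248535156) 0.08296505284935987
```

View pics/w9.png

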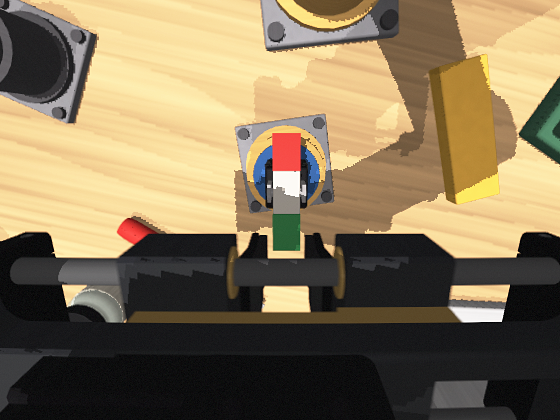

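View pics/z9.png

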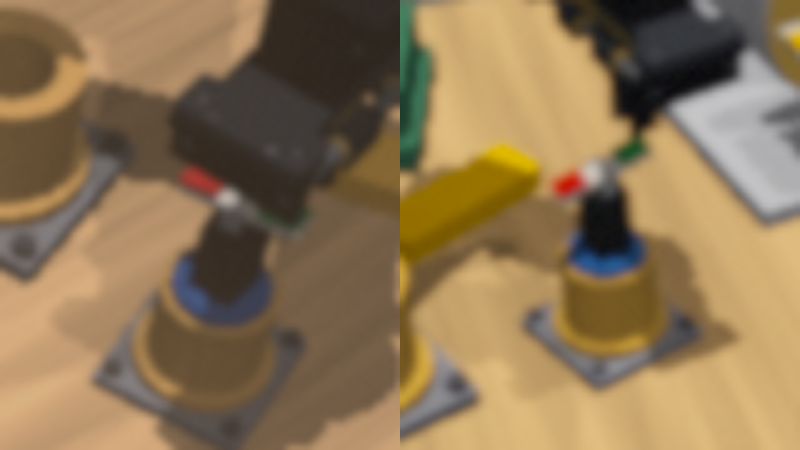

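```bash
python3 -m creep '[[0,-1,-1,0,0],[0,-1,-1,0,0],[0,-1,-1,-5,0],[0,-1,-1,-12,0],[0,-1,-1,-18,0],[0,-1,-1,-22,0],[0,-1,-1,-25,0],[0,-1,-1,-27,0]]'; python3 -m creep '[[0,0,0,-1,0],[0,0,0,-2,0],[0,0,0,-3,0],[0,0,0,-4,0],[0,0,0,-4,0],[0,0,0,-4,0],[0,0,0,-4,0],[0,0,0,-4,0]]'
```

```text
time_s: 16.05
tcp_pos: [0.5816, 0.2879, 0.1766]
ee_rot: [[0.015, -0.215, 0.977], [0.004, 0.977, 0.215], [-1.0, 0.0, 0.015]]
wrist_force: [3.1, -0.3, 6.5]
gripper_width: 0.003
time_s: 16.85
tcp_pos: [0.5823, 0.2881, 0.1736]
ee_rot: [[0.017, -0.215, 0.976], [0.004, 0.977, 0.215], [-1.0, 0.001, 0.018]]
wrist_force: [2.1, -0.7, 5.2]
gripper_width: 0.003
```

```bash
python3 -m creep '[[0,-1,0,-1,0],[0,-1,0,-2,0],[0,-1,0,-3,0],[0,-1,0,-3,0],[0,-1,0,-3,0],[0,-1,0,-3,0],[0,-1,0,-3,0],[0,-1,0,-3,0]]'
python3 - <<'E'
from seg import *
np.set_printoptions(precision=4,suppress=True)
print(sense()["tcp_pos"],sense()["wrist_force"])
p=capture("wrist");X=cloud(p);cv2.imwrite("pics/w10.png",p["image"])
hsv=cv2.cvtColor(p["image"],cv2.COLOR_BGR2HSV);r=(hsv[...,1]>150)&((hsv[...,0]<5)|(hsv[...,0]>175))
m=(np.hypot(X[...,0]-.553,X[...,1]-.281)<.06)
n=m&r&(X[...,2]>.13);print("red",n.sum(),X[n].mean(0))
P=X[n];A=np.c_[P[:,:2]-P[:,:2].mean(0),np.ones(len(P))];print(len(P),np.linalg.lstsq(A,P[:,2],rcond=None)[0])
n=m&(X[...,2]>.08)&(X[...,2]<.09);print(cv2.minEnclosingCircle((X[n][:,:2]*1000).astype(np.float32)),np.median(X[n][:,2]))
E
```

```text
time_s: 17.65
tcp_pos: [0.5824, 0.2882, 0.1733]
ee_rot: [[0.021, -0.216, 0.976], [0.005, 0.976, 0.216], [-1.0, 0.001, 0.021]]
wrist_force: [-0.3, -1.5, 9.9]
gripper_width: 0.005
[0.5824 0.2882 0.1733] [-0.3412 -1.5325  9.9086]
red 1664 [0.5301 0.2756 0.1644]
1664 [ 0.1976 -0.8872  0.1644]
((553.9940185546875, 281.3739013671875), 29.93206214904785) 0.08297952188429697
```

```bash
python3 -m creep '[[0,0,0,12,0],[0,-5,-1,26,0],[0,-30,-7,28,0],[0,-54,-12.5,28,0],[0,-54,-12.5,22,0],[0,-54,-12.5,14,0],[0,-54,-12.5,8,0],[0,-54,-12.5,5,0]]'; python3 -m creep '[[0,0,0,-2,0],[0,0,0,-4,0],[0,0,0,-6,0],[0,0,0,-8,0],[0,0,0,-9,0],[0,0,0,-9,0],[0,0,0,-9,0],[0,0,0,-9,0]]'
```

```text
time_s: 18.5
tcp_pos: [0.5279, 0.2754, 0.1773]
ee_rot: [[0.018, -0.215, 0.976], [0.004, 0.977, 0.215], [-1.0, -0.0, 0.019]]
wrist_force: [-3.2, 0.2, 4.9]
gripper_width: 0.006
time_s: 19.3
tcp_pos: [0.5275, 0.2752, 0.1731]
ee_rot: [[0.019, -0.217, 0.976], [0.003, 0.976, 0.217], [-1.0, -0.001, 0.019]]
wrist_force: [-14.3, -2.2, 23.9]
gripper_width: 0.002
```

```bash
python3 -m creep '[[0,0,0,8,0],[0,0,0,20,0],[0,15,3,32,0],[0.3,35,7,32,0],[0.7,55,12,32,0],[0.7,55,12,32,0],[0.7,55,12,32,0],[0.7,55,12,32,0]]'
python3 - <<'E'
from seg import *
np.set_printoptions(precision=4,suppress=True)
print(sense()["tcp_pos"],sense()["wrist_force"],sense()["gripper_width"])
p=capture("wrist");X=cloud(p);cv2.imwrite("pics/w11.png",p["image"])
hsv=cv2.cvtColor(p["image"],cv2.COLOR_BGR2HSV);r=(hsv[...,1]>150)&((hsv[...,0]<5)|(hsv[...,0]>175))
m=(np.hypot(X[...,0]-.553,X[...,1]-.281)<.06)
n=m&r&(X[...,2]>.13);print("red",n.sum(),X[n].mean(0))
n=m&(X[...,2]>.076)&(X[...,2]<.09)
P=X[n];A=np.c_[P[:,:2]-P[:,:2].mean(0),np.ones(len(P))];print(len(P),np.linalg.lstsq(A,P[:,2],rcond=None)[0])
n=m&(X[...,2]>.08)&(X[...,2]<.09);print(cv2.minEnclosingCircle((X[n][:,:2]*1000).astype(np.float32)),np.median(X[n][:,2]))
n=m&(X[...,2]>.136)&(X[...,2]<.17);print("rocker",cv2.minAreaRect((X[n][:,:2]*1000).astype(np.float32)))
E
```

```text
time_s: 20.1
tcp_pos: [0.5821, 0.287, 0.2046]
ee_rot: [[0.018, -0.217, 0.976], [0.002, 0.976, 0.217], [-1.0, -0.002, 0.018]]
wrist_force: [0.1, -0.4, 0.9]
gripper_width: 0.371
[0.5821 0.287  0.2046] [ 0.078  -0.4259  0.8651] 0.3714123782688736
red 1016 [0.5281 0.2754 0.1535]
1906 [-0.0008  0.0015  0.0802]
((554.123291015625, 281.3968200683594), 29.89504051208496) 0.0829422019915736
rocker ((552.8011474609375, 281.3112487792969), (74.86495971679688, 29.829551696777344), 11.564065933227539)
```

View pics/w11.png

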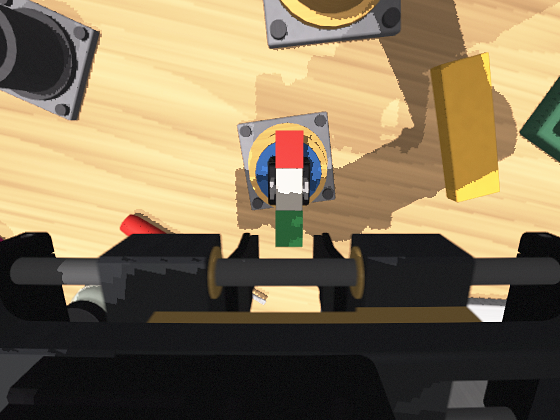

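```bash
python3 -m creep '[[0.7,-15,-3,5,0],[0.7,-27,-5,5,0],[0.7,-27,-5,5,0],[0.7,-27,-5,0,0],[0.7,-27,-5,-25,0],[0.7,-27,-5,-50,0],[0.7,-27,-5,-72,0],[0.6,-27,-5,-77,0]]'; python3 -m creep '[[0.6,0,0,0,0],[0,0,0,0,0],[0,0,0,0,0],[0,0,0,0,0],[0,0,0,0,0],[0,0,0,0,0],[0,0,0,0,0],[0,0,0,0,0]]'
```

```text
time_s: 20.95
tcp_pos: [0.5538, 0.2809, 0.1245]
ee_rot: [[0.013, -0.216, 0.976], [-0.001, 0.976, 0.216], [-1.0, -0.004, 0.013]]
wrist_force: [-0.2, -0.3, -0.1]
gripper_width: 0.668
time_s: 21.75
tcp_pos: [0.5542, 0.2824, 0.1256]
ee_rot: [[0.016, -0.217, 0.976], [0.002, 0.976, 0.217], [-1.0, -0.002, 0.016]]
wrist_force: [-2.6, 4.4, 3.8]
gripper_width: 0.346
```

```bash
python3 -m creep '[[0,0,0,0,0],[0,0,0,0,0],[0,0,0,3,0],[0,0,0,10,0],[0,0,0,20,0],[0,0,0,30,0],[0,0,0,40,0],[0,0,0,48,0]]'; python3 -m creep '[[0,0,0,15,0],[0,0,0,35,0],[0,0,0,60,0],[0,0,0,85,0],[0,0,0,110,0],[0,0,0,120,0],[0,0,0,120,0],[0,0,0,120,0]]'
python3 - <<'E'
from seg import *
np.set_printoptions(precision=4,suppress=True)
T=sense()["tcp_pos"];print(T,sense()["wrist_force"],sense()["gripper_width"])
p=capture("wrist");X=cloud(p);cv2.imwrite("pics/w12.png",p["image"])
f=T[2]-.0986
m=(np.hypot(X[...,0]-T[0],X[...,1]-T[1])<.06)
n=m&(X[...,2]>f+.052)&(X[...,2]<f+.060);P=X[n];A=np.c_[P[:,:2]-P[:,:2].mean(0),np.ones(len(P))];print(len(P),np.linalg.lstsq(A,P[:,2],rcond=None)[0],cv2.minEnclosingCircle((P[:,:2]*1000).astype(np.float32)))
a=capture("scene");b=capture("side")
z=lambda im,x,y,w,h,k:cv2.resize(im[y:y+h,x:x+w],None,fx=k,fy=k,interpolation=cv2.INTER_CUBIC)
cv2.imwrite("pics/z12.png",np.hstack([z(a["image"],310,90,80,100,5),z(b["image"],220,110,80,100,5)]))
for q in (a,b):
  for t in("tip_a","tip_b","gauge"): print(t,mark_of(q,t)[:2])
E
```

```text
time_s: 22.55
tcp_pos: [0.554, 0.2822, 0.1756]
ee_rot: [[0.016, -0.217, 0.976], [0.002, 0.976, 0.217], [-1.0, -0.002, 0.016]]
wrist_force: [0.0, 0.4, -5.4]
gripper_width: 0.344
time_s: 23.35
tcp_pos: [0.553, 0.2819, 0.2945]
ee_rot: [[0.013, -0.217, 0.976], [0.001, 0.976, 0.217], [-1.0, -0.002, 0.013]]
wrist_force: [0.0, -0.3, -6.4]
gripper_width: 0.344
[0.553  0.2819 0.2945] [ 0.0268 -0.2813 -6.4308] 0.34439925747674643
1574 [0.0151 0.0061 0.2517] ((552.36865234375, 280.5552062988281), 29.66327667236328)
tip_a []
tip_b []
gauge [{'centre': [358.9, 139.2], 'confidence': 0.73}]
tip_a [{'centre': [232.0, 172.3], 'confidence': 0.2}]
tip_b [{'centre': [232.0, 172.3], 'confidence': 0.2}]
gauge [{'centre': [260.4, 153.7], 'confidence': 0.61}]
```

View pics/z12.png

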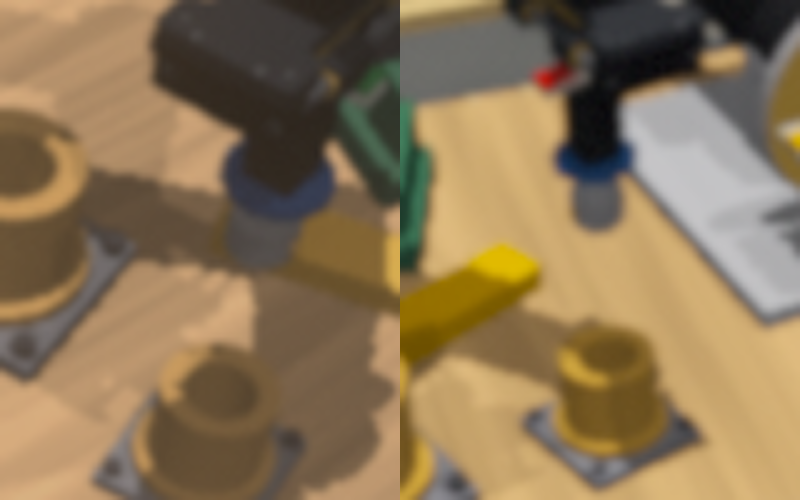

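```bash
python3 -m creep '[[0,8,-25,10,0],[0,16,-65,20,0],[0,26,-110,26,0],[0,38,-155,26,0],[0,48,-200,26,0],[0,58,-248,26,0],[0,68,-296,26,0],[0,78,-344,26,0]]'; python3 -m creep '[[0,10,-45,0,0],[0,18,-80,0,0],[0,24,-105,0,0],[0,24,-110,0,0],[0,24,-110,0,0],[0,24,-110,0,0],[0,24,-110,0,0],[0,24,-110,0,0]]'
python3 - <<'E'
from seg import *
np.set_printoptions(precision=4,suppress=True)
T=sense()["tcp_pos"];print(T,sense()["wrist_force"],sense()["gripper_width"])
p=capture("wrist");X=cloud(p);cv2.imwrite("pics/w13.png",p["image"]);np.save("X13.npy",X)
f=T[2]-.0986
m=(np.hypot(X[...,0]-T[0],X[...,1]-T[1])<.06)
n=m&(X[...,2]>f+.052)&(X[...,2]<f+.060);P=X[n];print("collar",len(P),cv2.minEnclosingCircle((P[:,:2]*1000).astype(np.float32)))
n=(np.hypot(X[...,0]-.59,X[...,1]+.188)<.09)&(X[...,2]>.066)&(X[...,2]<.079);P=X[n];print(len(P),np.median(P[:,2]))
for th in (11.5,12,12.3,12.6,13):
  c,s=np.cos(np.radians(th)),np.sin(np.radians(th));d=(P[:,:2]-[.5892,-.1883])*1000;u=d@[c,s];v=d@[-s,c]
  print(th)
  for lo in range(-55,60,10):
    w=(u>=lo)&(u<lo+10)
    if w.sum()>5:
      vs=np.sort(v[w]);g=np.diff(vs);k=g.argmax();print(lo,w.sum(),vs[0].round(1),vs[k].round(1),vs[k+1].round(1),vs[-1].round(1)) if th==12.3 else 0
E
```

```text
time_s: 24.6
tcp_pos: [0.6321, -0.0637, 0.3213]
ee_rot: [[0.016, -0.217, 0.976], [0.001, 0.976, 0.217], [-1.0, -0.002, 0.016]]
wrist_force: [1.0, 0.5, -5.7]
gripper_width: 0.342
time_s: 25.4
tcp_pos: [0.6561, -0.1725, 0.3217]
ee_rot: [[0.016, -0.219, 0.976], [0.001, 0.976, 0.219], [-1.0, -0.002, 0.016]]
wrist_force: [-0.2, -0.5, -5.3]
gripper_width: 0.341
[ 0.6561 -0.1725  0.3217] [-0.192  -0.5055 -5.2729] 0.34143040229570387
collar 1570 ((655.006591796875, -173.88632202148438), 29.797252655029297)
5003 0.07491576937921601
11.5
12
12.3
-55 43 -40.4 -31.6 30.1 38.6
-45 236 -44.3 -21.9 20.5 43.8
-35 341 -45.8 -15.8 15.5 45.5
-25 413 -46.0 -15.7 12.1 55.5
-15 473 -46.3 -15.7 10.9 55.7
-5 397 -46.4 -15.8 15.9 45.6
5 384 -45.5 -15.8 16.1 45.9
15 552 -45.8 -4.3 -3.0 46.1
25 563 -46.2 -6.8 -5.6 45.3
35 559 -46.1 -8.1 -6.9 45.7
45 505 -45.1 -10.7 -9.5 46.1
55 537 -45.4 -5.5 -4.2 46.0
12.6
13
```

View pics/w13.png

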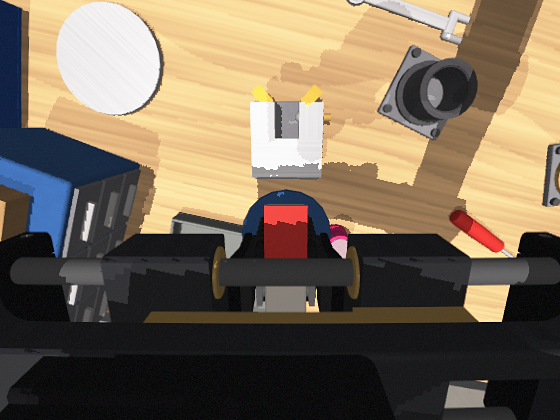

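```bash
python3 -m creep '[[0,-40,-8,0,0],[0,-85,-18,0,0],[0,-130,-28,0,0],[0,-157.6,-34.4,-20,0],[0,-157.6,-34.4,-65,0],[0,-157.6,-34.4,-105,0],[0,-157.6,-34.4,-140,0],[0,-157.6,-34.4,-160,0]]'
python3 - <<'E'
from seg import *
np.set_printoptions(precision=4,suppress=True)
for _ in range(2):
  T=sense()["tcp_pos"];print(T,sense()["wrist_force"])
  p=capture("wrist");X=cloud(p);f=T[2]-.0988
  m=(np.hypot(X[...,0]-T[0],X[...,1]-T[1])<.06)
  n=m&(X[...,2]>f+.052)&(X[...,2]<f+.060);P=X[n];print("collar",len(P),np.median(P[:,2]),cv2.minEnclosingCircle((P[:,:2]*1000).astype(np.float32)))
  c=np.array(cv2.minEnclosingCircle((P[:,:2]*1000).astype(np.float32))[0]);d=c-[589.2,-188.3];print("u,v",d@[.977,.213],d@[-.213,.977])
E
```

```text
time_s: 26.25
tcp_pos: [0.4968, -0.2063, 0.1593]
ee_rot: [[0.013, -0.219, 0.976], [0.002, 0.976, 0.219], [-1.0, -0.0, 0.013]]
wrist_force: [0.0, -0.5, -6.2]
gripper_width: 0.345
[ 0.4968 -0.2063  0.1593] [ 0.0338 -0.5323 -6.1615]
collar 1380 0.11612203276690716 ((497.5183410644531, -207.61224365234375), 29.980224609375)
u,v -93.68648867797856 0.6601313049316615
[ 0.4956 -0.2059  0.1567] [-1.7646  0.6209 -9.2782]
collar 1387 0.11351434169083469 ((495.2230529785156, -206.88685607910156), 29.678707122802734)
u,v -95.7744775848389 1.857731326293965
```

```bash
python3 -m creep '[[0,1,-1,-8,0],[0,1,-1,-16,0],[0,1,-1,-24,0],[0,1,-1,-29,0],[0,1,-1,-31,0],[0,1,-1,-31,0],[0,1,-1,-31,0],[0,1,-1,-31,0]]'
cat > chk.py <<'E'
from seg import *
np.set_printoptions(precision=4,suppress=True)
for _ in range(2):
  T=sense()["tcp_pos"];print(T,sense()["wrist_force"])
  p=capture("wrist");X=cloud(p);f=T[2]-.0988
  m=(np.hypot(X[...,0]-T[0],X[...,1]-T[1])<.06)
  n=m&(X[...,2]>f+.052)&(X[...,2]<f+.060);P=X[n];q=cv2.minEnclosingCircle((P[:,:2]*1000).astype(np.float32));print("collar",len(P),np.median(P[:,2]),q)
  d=np.array(q[0])-[589.2,-188.3];print("u,v",d@[.977,.213],d@[-.213,.977])
E
python3 chk.py
```

```text
time_s: 27.15
tcp_pos: [0.4976, -0.2073, 0.1283]
ee_rot: [[0.01, -0.219, 0.976], [0.003, 0.976, 0.219], [-1.0, 0.0, 0.01]]
wrist_force: [0.3, -0.1, -5.2]
gripper_width: 0.344
[ 0.4976 -0.2073  0.1283] [ 0.3496 -0.0727 -5.2241]
collar 1388 0.08521745932703613 ((497.4344482421875, -208.43563842773438), 29.628232955932617)
u,v -93.94383505249027 -0.12645621948240066
[ 0.4976 -0.2073  0.1283] [-1.4942 -0.2299 -5.826 ]
collar 1386 0.08518105832514859 ((497.0066223144531, -208.39710998535156), 29.625885009765625)
u,v -94.35361442565923 0.00231299133302967
```

```bash
python3 -m creep '[[0,0,0,-3,0],[0,9.8,2.1,-3,0],[0,19.5,4.3,-3,0],[0,29.3,6.4,-3,0],[0,39.1,8.5,-3,0],[0,46.9,10.2,-3,0],[0,52.8,11.5,-3,0],[0,58.6,12.8,-3,0]]'; python3 chk.py
```

```text
time_s: 28.05
tcp_pos: [0.5566, -0.1943, 0.125]
ee_rot: [[0.009, -0.219, 0.976], [0.003, 0.976, 0.219], [-1.0, 0.001, 0.01]]
wrist_force: [-0.4, 0.2, -5.4]
gripper_width: 0.338
[ 0.5566 -0.1943  0.125 ] [-0.4069  0.2318 -5.3781]
collar 1382 0.08189184737784196 ((556.272705078125, -195.39413452148438), 29.655550003051758)
u,v -33.68101779174809 0.08254439086916124
[ 0.5577 -0.1942  0.1252] [ 1.7865 -1.0749 -5.0413]
collar 1385 0.0819993288378045 ((558.5418701171875, -195.49183654785156), 29.95876121520996)
u,v -31.484854080200236 -0.4962426422118937
```

```bash
python3 -m creep '[[0,6,1.3,0,0],[0,12,2.6,0,0],[0,17,3.7,0,0],[0,22,4.8,0,0],[0,27,5.9,0,0],[0,31.6,6.9,0,0],[0,32.2,7,0,0],[0,32.2,7,0,0]]'; python3 chk.py
```

```text
time_s: 28.95
tcp_pos: [0.589, -0.1871, 0.125]
ee_rot: [[0.01, -0.219, 0.976], [0.003, 0.976, 0.219], [-1.0, 0.001, 0.01]]
wrist_force: [-1.5, -1.6, -5.7]
gripper_width: 0.348
[ 0.589  -0.1871  0.125 ] [-1.5416 -1.6348 -5.6846]
collar 1400 0.08185224368782591 ((589.8280029296875, -188.2902069091797), 29.93072509765625)
u,v 0.615644790649372 -0.1241967742919714
[ 0.589  -0.1871  0.125 ] [-2.1205 -1.6192 -4.6653]
collar 1396 0.08184833295718583 ((589.7811889648438, -188.45799255371094), 29.939533233642578)
u,v 0.534169204711872 -0.2781519744872839
```

Home to within 1 mm (u = +0.5, v = -0.2 mm), with the collar about 1 mm above the fork. I lower it slightly and release.

```bash
python3 -m creep '[[0,0,0,-1,0],[0,0,0,-1,0],[0.5,0,0,-1,0],[0.7,0,0,-1,0],[0.8,0,0,-1,0],[0.8,0,0,-1,0],[0.8,0,0,-1,0],[0.8,0,0,-1,0]]'; python3 -m creep '[[0.8,0,0,10,0],[0.8,0,0,35,0],[0.8,0,0,65,0],[0.8,0,0,100,0],[0.8,30,7,140,0],[0.8,65,15,180,0],[0.8,65,15,195,0],[0.8,65,15,195,0]]'
python3 - <<'E'
from seg import *
np.set_printoptions(precision=4,suppress=True)
print(sense()["tcp_pos"])
p=capture("wrist");X=cloud(p);cv2.imwrite("pics/w14.png",p["image"])
def sel(c,r,z0,z1): return (np.hypot(X[...,0]-c[0],X[...,1]-c[1])<r)&(X[...,2]>z0)&(X[...,2]<z1)
P=X[sel((.59,-.19),.06,.136,.170)];print("rocker",cv2.minAreaRect((P[:,:2]*1000).astype(np.float32)))
P=X[sel((.59,-.19),.06,.0785,.088)];q=cv2.minEnclosingCircle((P[:,:2]*1000).astype(np.float32));d=np.array(q[0])-[589.2,-188.3];A=np.c_[P[:,:2]-P[:,:2].mean(0),np.ones(len(P))]
print("collar",np.linalg.lstsq(A,P[:,2],rcond=None)[0],q,"uv",d@[.977,.213],d@[-.213,.977])
hsv=cv2.cvtColor(p["image"],cv2.COLOR_BGR2HSV);r=(hsv[...,1]>150)&((hsv[...,0]<5)|(hsv[...,0]>175))
n=sel((.59,-.19),.07,.13,.2)&r;print("red",X[n].mean(0))
cv2.imwrite("pics/z14.png",cv2.resize(p["image"][60:200,220:360],None,fx=4,fy=4,interpolation=cv2.INTER_CUBIC))
a=capture("scene");cv2.imwrite("pics/scene14.png",a["image"])
E
```

```text
time_s: 29.85
tcp_pos: [0.5891, -0.1871, 0.1241]
ee_rot: [[0.011, -0.219, 0.976], [0.003, 0.976, 0.219], [-1.0, 0.0, 0.011]]
wrist_force: [0.2, -0.1, -0.1]
gripper_width: 0.766
time_s: 30.65
tcp_pos: [0.656, -0.1721, 0.3232]
ee_rot: [[0.018, -0.22, 0.975], [0.002, 0.975, 0.22], [-1.0, -0.002, 0.018]]
wrist_force: [0.6, -0.5, 0.2]
gripper_width: 0.803
[ 0.656  -0.1721  0.3232]
rocker ((589.2982177734375, -187.86526489257812), (76.86654663085938, 29.23172950744629), 12.090411186218262)
collar [ 0.005  -0.0002  0.0809] ((589.97265625, -188.0111541748047), 29.935148239135742) uv 0.8164093170165595 0.1176265899658411
red [ 0.5638 -0.1937  0.1508]
```

View pics/z14.png

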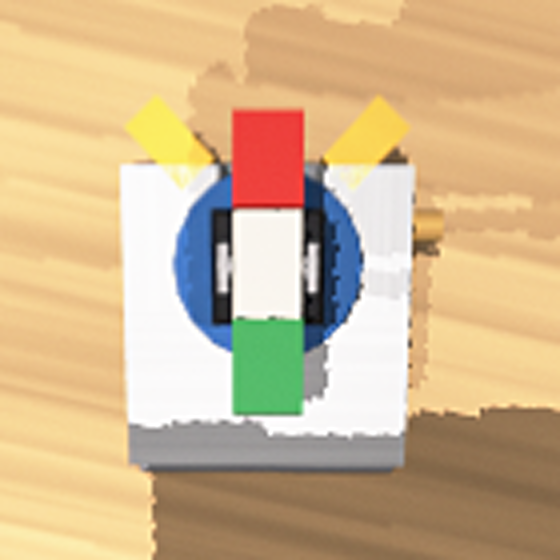

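View pics/scene14.png

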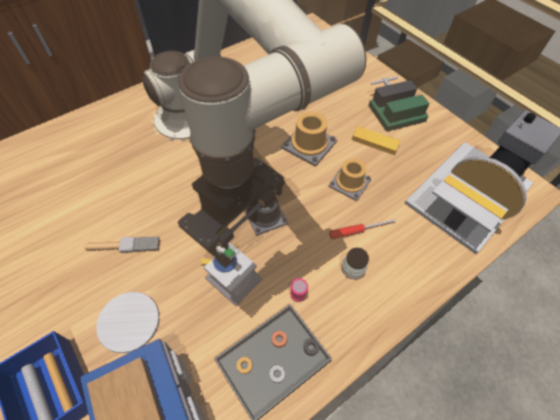

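```bash
python3 -c "
from station import *
print(finish_job())"
```

```text
the job is handed in; nothing more can be done
None
```

I measured the bore of the smaller brass sleeve and put the gauge back in the fork with its plungers locked. The job was handed in at about 31 s. I could not check the plunger size directly, because the cameras were too coarse to show the tips.

**What I did**
- I took the gauge from the fork and seated it on the smaller brass sleeve, at scene pixel (352,170), which measured 72 mm across.
- I pressed green, then red, and lifted the gauge out.
- I slid it back past the ball to home and released it.

**Last checks**
- **Gauge in the fork:** the collar is 0.8 mm from its starting place. It is flat on the fork, with its top at 81 mm, and upright to about 0.005 rad.
- **Rocker:** the red pad stands at 151 mm, which is the locked position.
- **Gripper and bench:** the gripper is clear above the gauge, and nothing on the bench looks moved.

**What failed or disagreed**
- **First insertion:** it touched the sleeve's rim with about 20 N, because the gauge was about 2 mm off centre. I backed off, measured again, and it went in cleanly.
- **Gauge direction:** the text says the gauge's x axis lies across the slot. In the images the rocker lay along the slot, with red toward the opening, so I followed the images and put it back that way.
- **Plunger size:** this rests only on the rocker. The red pad rose about 11 mm when I pressed green and came back down when I pressed red.
- **Ball:** I did not see it spring back out. I only infer it from the gauge being fully home.

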